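Close the sample pot and pin its cover

TASK

Set the loose cover on the steel pot so that it sits level on the rim with its lug between the two ears of the pot's fork, then push the longer of the two headed pins through fork and lug, from whichever side is free, until its head is fully home against the fork. Do not tip or shift the bottle or the petri dish that stand beside the pot.

Things in the scene. Friction and masses are not known exactly. Their poses are not given: they have to be found in the camera images.
- pot: round open steel pot fixed to the bench, 90 mm outside and 82 inside diameter, rim 70 above the bench, on a dark 124 x 104 x 8 foot. Origin: centre of the underside, z up. On its -x side a fork: two upright ears 8 thick with a 15 gap (inner faces y = +-7.5, outer +-15.5), x = -88 to -64, tops 102 above the bench; under the gap a bracket, top at 55
- pot_rim (a point): centre of the pot's mouth at rim height, 70 mm above the pot's origin; axes as the pot
- fork_eye (a point): middle of the fork gap on the common axis of the two 13 mm fork holes, at (-76, 0, 90) mm in the pot's frame; axes as the pot, the hole axis is y
- cover: loose steel cover, 300 g. Origin: centre of its underside, z up. Spigot 77 mm diameter (tapered to 68 below), z = 0 to 8, enters the pot; disc 96 diameter, z = 8 to 14, rests on the rim; bar knob 34 along x, 14 along y, z = 14 to 40. On its -x side an upright lug 10 thick in y, x = -88 to -64, z = 3 to 40, with a 14 hole. On the bench it lies on the spigot
- cover_seat (a point): centre of the disc's underside, 8 mm above the cover's origin; lies on pot_rim when the cover is seated
- knob (a point): middle of the bar knob, 27 mm above the cover's origin; axes as the cover, grasp across y (14 mm)
- lug_eye (a point): centre of the hole in the cover's lug, (-76, 0, 28) mm in the cover's frame; the hole axis is y
- pin_long: longer steel pin lying on the bench. Origin: on its axis at the shoulder face where shank and head meet; x points to the tip. Shank 10 mm diameter, 46 long, last 5 tapered to 5. Head towards -x: shoulder 22 x 22 (x = 0 to -5), square grip 14 x 14 (x = -5 to -35), end plate 22 x 22 (x = -35 to -39). Lies level on the two squares, axis 11 above the bench
- pin_long_tip (a point): tip of the longer pin's shank, 46 mm from its origin
- pin_short: the shorter pin, 24 mm shank, else the same shape and axes as the long one; too short for the fork
- bottle: closed lab bottle with screw cap, 70 mm in diameter, 140 mm tall, standing beside the fork on one side, in line with the holes. Origin: centre of its underside
- dish: petri dish with lid, 62 mm in diameter, 14 mm tall, lying beside the fork on the other side. Origin: centre of its underside
Things that resemble listed ones, but are neither listed nor needed, are in the scene too. What is shaped like the pin_long but red is not meant.

How it is judged:
At the end, for the whole second after the job is handed in: Cover at rest on the pot: disc within 2 mm of rim height, 4 mm of centre, tilt under 0.04 rad, lug hole within 6 mm of the fork eye. Long pin at rest through both ears and lug: axis within 6 mm of the hole axis, shoulder within 3.5 mm of one ear, tip beyond the other (horizontal distance between cover_seat and pot_rim below 0.004 m and z of cover_seat in the frame of pot_rim between -0.002 and 0.002 m and angle between cover's own z axis and vertical below 0.04 rad and distance between lug_eye and fork_eye below 0.006 m and x of pin_long in the frame of fork_eye between -0.006 and 0.006 m and z of pin_long in the frame of fork_eye between -0.006 and 0.006 m and x of pin_long_tip in the frame of fork_eye between -0.006 and 0.006 m and z of pin_long_tip in the frame of fork_eye between -0.006 and 0.006 m and ((y of pin_long in the frame of fork_eye between 0.0125 and 0.019 m and y of pin_long_tip in the frame of fork_eye below -0.024 m) or (y of pin_long in the frame of fork_eye between -0.019 and -0.0125 m and y of pin_long_tip in the frame of fork_eye above 0.024 m)) and linear speed of each of cover, pin_long below 0.02 m/s); the robot touches nothing.
It fails at once if the bottle is shifted by more than 30 mm or tipped (distance of bottle from where it was at the start of the episode above 0.03 m or angle between bottle's own z axis and vertical above 0.3 rad).
It fails at once if the petri dish is shifted by more than 30 mm or tipped (distance of dish from where it was at the start of the episode above 0.03 m or angle between dish's own z axis and vertical above 0.3 rad).
It also fails if it takes over 64 s, if anything falls off the work surface, if the arm or the gripper's body presses on something with over 40 N, if the wrist force passes 120 N, or if a joint passes its speed limit or range.

ROBOT

A 6-joint arm with a two-finger parallel gripper is mounted at the origin on a cart in front of the work surface, level with it; the furniture and walls round the work are solid. World frame = base frame: x ahead of the robot, y to its left, z up, the work surface at z = 0. Lengths are in m, angles in rad, forces in N, time in s.
With the tool pointing down it reaches from about 0.25 to 0.775 m from the base axis. Payload 8.9 kg.
Tool frame: the origin (TCP) lies at the very end of the fingers, on their centre line; the grasp point (between the pads) lies 19 mm behind it; z points along the fingers, y is the line along which they close (so a half turn about z gives the same grasp; the last joint's range is limited). The gripper opens to 85 mm and grips with 20 to 120 N. Pads are 22 mm wide; open, the fingers measure 114 mm over their backs; the gripper's body (76 mm by 85 mm) begins 54 mm behind the grasp point. The pads swing forward as they close: fully open they stand 13 mm farther back than shut.
Start: joints at [1.101, 0.291, -0.153, 1.127, 0, 1.431], TCP at [0.171, 0.497, 0.208] pointing down, gripper open.
Joint ranges: [-2.52, 2.52], [-0.91, 1.74], [-1.3, 1.37], [-1.96, 2.02], [-1.52, 1.47], [-3.14, 3.14]. Speed limits (rad/s): [2.22, 2.22, 2.79, 3.14, 3.14, 3.14].

INTERFACE

Orientations are given as a unit quaternion [w, x, y, z].
In Python, from rig import * gives the robot as it stands. The module is installed in compiled form; this text tells all that it offers. Calls block until the motion is done:
- move_pose(position, orientation): joint-space move of the TCP to a pose.
- servo_line(position, max_speed=0.15, rotation=None, contact_N=None): straight line of the TCP; rotation=None keeps the orientation; max_speed is the mean speed in m/s. With contact_N (N) it stops when the force on the tool has changed by that much, and returns True; else False.
- movej(angles): joint-space move.
- set_gripper(opening, f_grip=None): finger opening in m; f_grip is the grip in N (None keeps the last); returns when the fingers have stopped.
- hold(seconds).
- inverse_kinematics(position, orientation): joint angles nearest the present ones, or None.
- camera(name): name is "scene" or "top"; returns a dict with "img" (420x560x3 uint8, red, green, blue), "K" (3x3 intrinsics, pixels), "world_from_camera" (4x4, takes a point from camera to world coordinates). Camera axes: x right, y down, z forward; pixel columns grow to the right and rows downward; lengths in m; the calibration is good to about 2 mm. A picture is of the moment at which its call begins. There is no depth.
A pose or a line that the arm cannot do raises IKError and nothing moves.
- finish_job(): hands the job in; it is judged then, once.
Readings, each from a call of its own:
- get_clock(): time.
- get_qpos(): joint angles.
- get_qd(): joint speeds.
- get_joint_efforts(): joint torques, N m.
- get_ee_pos(): TCP position.
- get_eef_rot(): TCP orientation.
- get_wrist_force(): force on the tool from outside, world axes, zero at the start.
- get_torque(): the same for the moment, N m.
- get_finger_gap(): finger opening in m.
- get_grasp_force(): force on a finger pad.
Only numpy, scipy, OpenCV 4.12 (cv2) and the standard library are available. Lean on these libraries where they do the work, as an engineer would, in place of code of your own. Each camera call takes 0.05 s, during which the arm holds its last target. There are 200 camera calls.

## Working session

There is one attempt and no reset: what is moved stays moved. The work goes in short steps, each a Python script; the robot and the scene stay as the last script left them, time stands still between calls to the robot, and variables do not carry over. Pictures are saved under pics/ and viewed, at most 10 in all, crops included, and the job is handed in when it is done.

```bash
mkdir -p pics; python3 - <<'E'
from rig import *
import cv2
for n in ("top","scene"):
    c=camera(n); cv2.imwrite(f"pics/{n}0.png",cv2.resize(c["img"][:,:,::-1],(800,600),interpolation=cv2.INTER_CUBIC)); print(n,c["K"].round(1).tolist(),c["world_from_camera"].round(4).tolist())
print(get_clock(),get_eef_rot())
E
```

```text
top [[417.3, 0.0, 281.0], [0.0, 417.3, 211.9], [0.0, 0.0, 1.0]] [[0.0274, -0.9938, 0.1078, 0.426], [-0.9993, -0.0243, 0.0298, 0.2003], [-0.027, -0.1086, -0.9937, 1.0192], [0.0, 0.0, 0.0, 1.0]]
scene [[409.0, 0.0, 279.2], [0.0, 409.0, 212.3], [0.0, 0.0, 1.0]] [[0.6699, -0.5041, 0.5451, 0.0725], [-0.7423, -0.4415, 0.504, -0.2139], [-0.0134, -0.7423, -0.67, 0.634], [0.0, 0.0, 0.0, 1.0]]
0.1 [-1.62852378e-04  1.64645369e-01  9.86352662e-01 -5.49918877e-04]
```

View pics/top0.png

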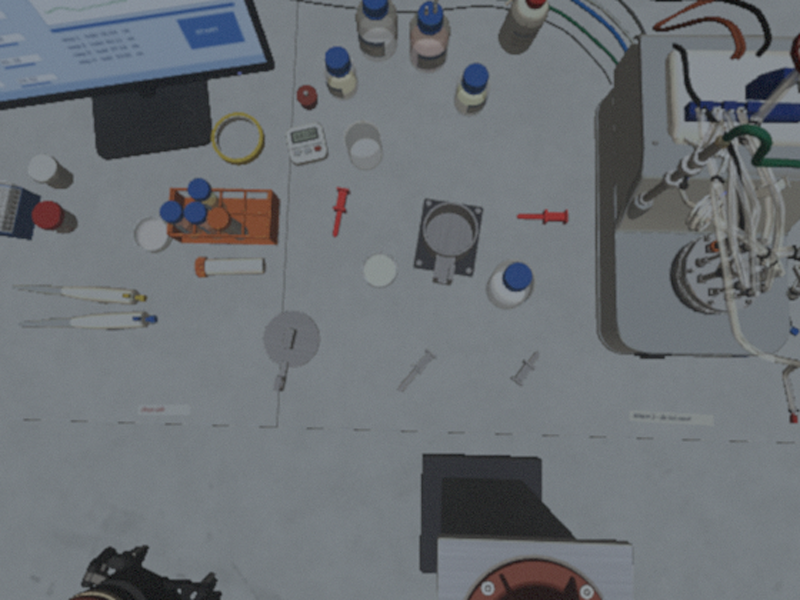

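View pics/scene0.png

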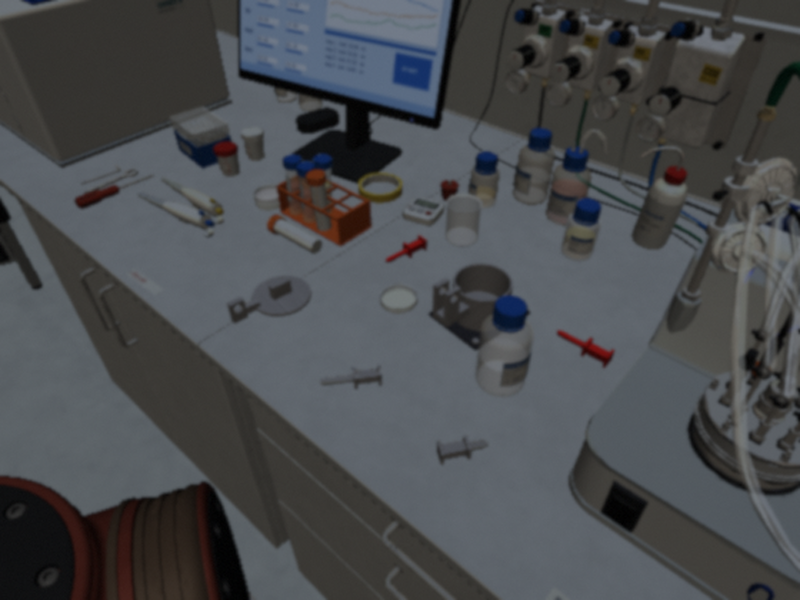

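```bash
cat > h.py <<'E'
from rig import *
import cv2, numpy as np
def shot(n,tag,x0,y0,s,w=800,h=600):
    c=camera(n); np.savez(f"pics/{tag}.npz",**c)
    im=c["img"][y0:y0+int(h/s),x0:x0+int(w/s),::-1]
    im=cv2.convertScaleAbs(im,alpha=1.7)
    cv2.imwrite(f"pics/{tag}.png",cv2.resize(im,None,fx=s,fy=s,interpolation=cv2.INTER_CUBIC))
def ray(c,u,v,z):
    """raw pixel -> world point at height z"""
    T=c["world_from_camera"]; d=T[:3,:3]@np.linalg.solve(c["K"],[u,v,1.]); o=T[:3,3]
    return o+d*(z-o[2])/d[2]
def proj(c,P):
    T=c["world_from_camera"]; p=(np.atleast_2d(P)-T[:3,3])@T[:3,:3]; q=p@c["K"].T
    return q[:,:2]/q[:,2:]
E
python3 - <<'E'
from h import *
shot("top","t1",180,130,4)
shot("scene","s1",155,165,3.2)
E
```

```text
(no output)
```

View pics/t1.png

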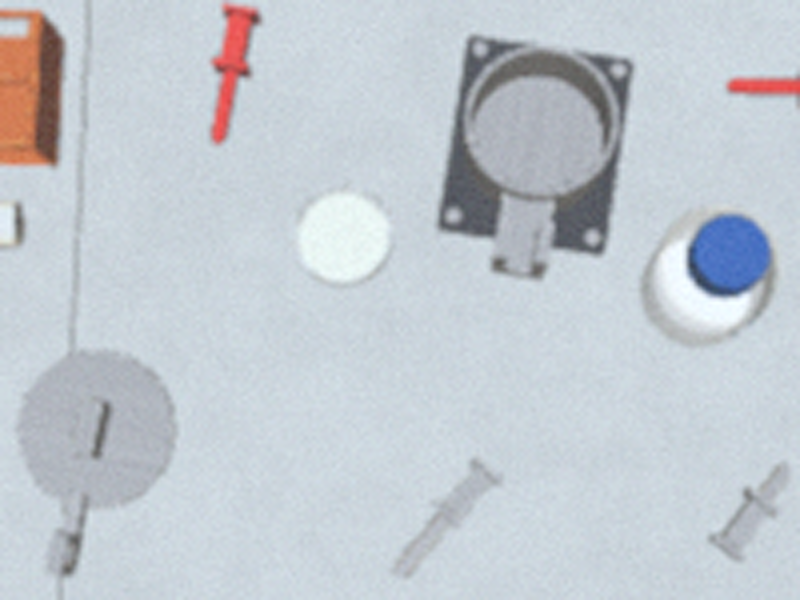

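View pics/s1.png

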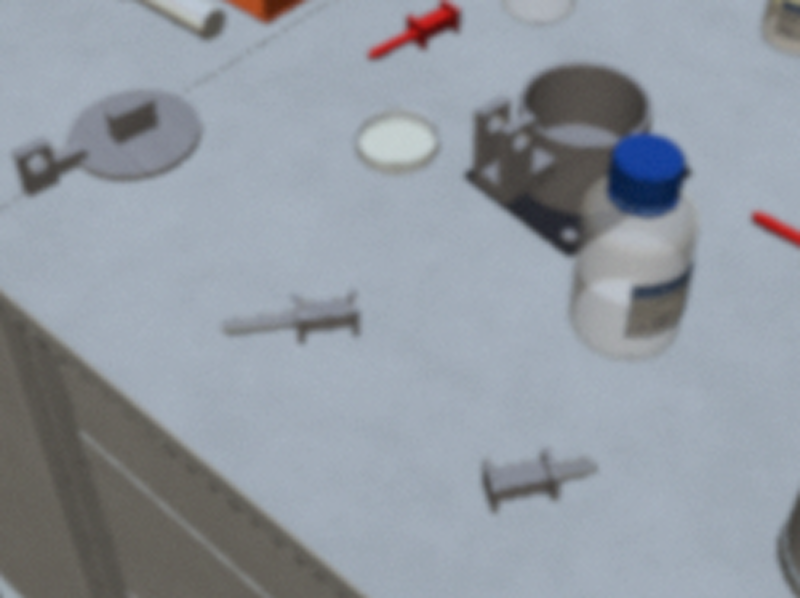

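```bash
cat > fit.py <<'E'
from h import *
from scipy.optimize import least_squares
C={"t":dict(np.load("pics/t1.npz")),"s":dict(np.load("pics/s1.npz"))}
def raw(v,p): return np.array(p)/4+[180-.375,130-.375] if v=="t" else np.array(p)/3.2+[155-.34,165-.34]
def Rz(a): return np.array([[np.cos(a),-np.sin(a),0],[np.sin(a),np.cos(a),0],[0,0,1]])
O={"pot":([.45,.1,0.1],[("t",(469,36),(62,52,8)),("t",(634,62),(62,-52,8)),("t",(605,254),(-62,-52,8)),("t",(439,228),(-62,52,8)),
   ("t",(542,122),(0,0,70)),("s",(468,174),(-62,52,8)),("s",(569,253),(-62,-52,8)),("s",(587,104),(0,0,70)),("s",(518,143),(-76,-15.5,90)),("s",(497,122),(-76,7.5,90))]),
 "cover":([.3,.4,0.1],[("t",(98,429),(0,0,14)),("t",(65,548),(-76,0,40)),("s",(135,134),(0,0,14)),("s",(37,165),(-76,-5,28))]),
 "pin":([.25,.2,2.5],[("t",(403,572),(45,0,11)),("t",(486,471),(-37,0,20)),("s",(224,327),(46,0,11)),("s",(356,316),(-38,0,11)),("s",(300,319),(-2,0,11))])}
for k,(g,L) in O.items():
    def res(q): return np.concatenate([proj(C[v],Rz(q[2])@(np.array(P)/1e3)+[q[0],q[1],0])[0]-raw(v,p) for v,p,P in L])
    r=least_squares(res,g,loss="soft_l1"); print(k,r.x.round(4)); print(r.fun.reshape(-1,2).round(1).tolist())
for v,p,z,n in [("t",(344,237),.014,"dish"),("t",(731,254),.14,"bottlecap"),("t",(543,123),.07,"rim"),("t",(98,429),.014,"disc")]: print(n,ray(C[v],*raw(v,p),z).round(4))
E
python3 fit.py
```

```text
pot [ 0.6517  0.1516 -0.1256]
[[0.4, 0.0], [0.7, -0.5], [1.0, 0.5], [0.4, 0.8], [0.7, -0.0], [-2.1, -1.0], [0.0, -0.5], [-1.0, -1.0], [0.9, -1.0], [-0.5, -0.1]]
cover [ 0.4697  0.4133 -0.1647]
[[0.7, 0.1], [-0.2, 1.7], [-0.1, -1.5], [0.5, -0.5]]
pin [0.4225 0.199  2.4323]
[[-0.1, 0.4], [2.2, 0.1], [-0.5, -0.1], [0.3, -1.2], [-0.1, -0.2]]
dish [0.5908 0.2696 0.014 ]
bottlecap [0.5658 0.0554 0.14  ]
rim [0.651  0.1526 0.07  ]
disc [0.4699 0.4149 0.014 ]
```

```bash
cat >> h.py <<'E'
from scipy.spatial.transform import Rotation as R
def down(a):
    q=(R.from_euler("z",a)*R.from_euler("x",np.pi)).as_quat(); return np.array([q[3],q[0],q[1],q[2]])
E
python3 - <<'E'
from h import *
p=[.4697,.4140]; a=np.pi-.165
move_pose([*p,.12],down(a)); set_gripper(.05,80)
servo_line([*p,.018]); set_gripper(0,80); print(get_finger_gap(),get_wrist_force())
servo_line([*p,.19]); print(get_finger_gap(),get_wrist_force())
move_pose([.6517,.1516+.001,.145],down(np.pi-.1256)); hold(.3)
print(get_finger_gap(),get_ee_pos(),get_qpos().round(2),get_clock())
shot("top","t2",230,120,5,700,500); shot("scene","s2",250,150,5,700,500)
a=cv2.imread("pics/t2.png");b=cv2.imread("pics/s2.png")
cv2.imwrite("pics/c2.png",cv2.resize(np.hstack([a,b]),(800,286)) if 0 else cv2.resize(np.vstack([a,b]),(420,600)))
E
```

```text
0.00019764092550192888 [-0.96425811 -0.28483834 -0.04431241]
2.452567147579295e-06 [-0.25067293 -0.63249458  0.94201022]
-0.00029521908844067497 [0.65149024 0.15350805 0.14523286] [0.12 0.6  0.18 1.14 0.   0.25] 6.0583
```

View pics/s2.png

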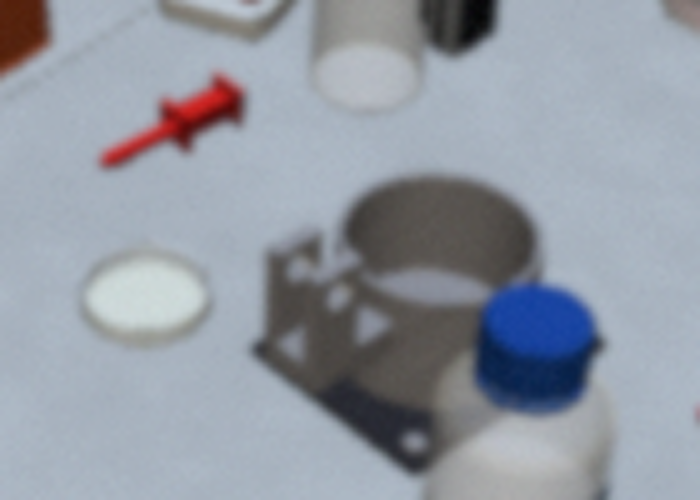

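View pics/t2.png

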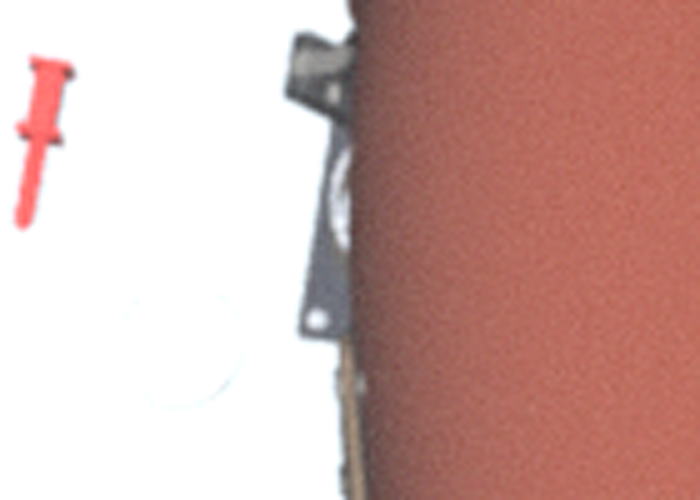

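```bash
python3 - <<'E'
from h import *
t=camera("top"); s=camera("scene")
print(get_ee_pos(),get_eef_rot())
for P in ([0,0,0],[0,0,.2],get_ee_pos(),[.6517,.1516,.07]): print(P,proj(t,P).round(0),proj(s,P).round(0))
print(ray(t,294,135,.2).round(3))
im=np.vstack([s["img"],t["img"]])[:,:,::-1]
cv2.imwrite("pics/c3.png",cv2.resize(cv2.convertScaleAbs(np.hstack([s["img"],t["img"]])[:,:,::-1],alpha=1.5)[:,:],(800,300),interpolation=cv2.INTER_AREA))
E
```

```text
[0.65164613 0.15280213 0.14506834] [ 4.42087117e-05  6.26104047e-02  9.98038043e-01 -1.66833693e-05]
[0, 0, 0] [[375. 446.]] [[114. 555.]]
[0, 0, 0.2] [[396. 495.]] [[ 50. 513.]]
[0.65164613 0.15280213 0.14506834] [[317. 152.]] [[340. 167.]]
[0.6517, 0.1516, 0.07] [[316. 160.]] [[337. 196.]]
[0.671 0.203 0.2  ]
```

View pics/c3.png

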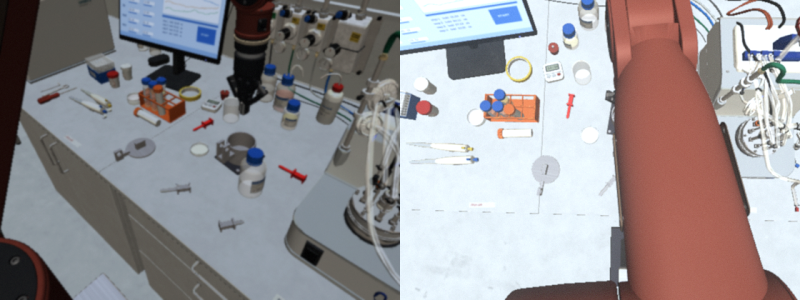

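```bash
python3 - <<'E'
from h import *
p=[.49,.29]
servo_line([.6517,.1526,.2]); move_pose([*p,.1],down(np.pi-.165)); hold(.2); print(get_ee_pos(),get_wrist_force().round(1),get_clock())
print(servo_line([*p,-.03],max_speed=.04,contact_N=6),get_ee_pos(),get_wrist_force().round(1),get_clock())
s=camera("scene"); t=camera("top"); 
print(proj(s,get_ee_pos()),proj(t,get_ee_pos()))
np.savez("pics/s3.npz",**s); np.savez("pics/t3.npz",**t)
a=cv2.resize(s["img"][110:260,190:390],(640,480),interpolation=cv2.INTER_CUBIC)[:,:,::-1]
cv2.imwrite("pics/s3.png",cv2.convertScaleAbs(a,alpha=1.7))
E
```

```text
[0.49142428 0.28947108 0.10037561] [-0.8 -0.1  0.1] 7.9083
True [ 0.49007754  0.29002128 -0.02310457] [-1.9 -0.3  7.2] 10.625
[[241.23981359 236.5957103 ]] [[257.18448919 230.86501951]]
```

View pics/s3.png

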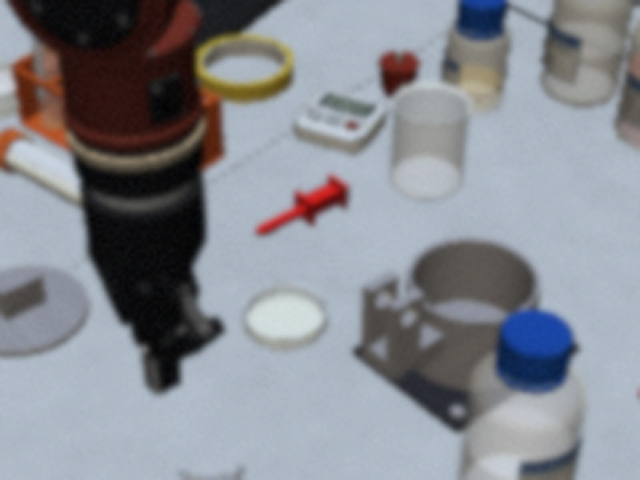

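```bash
python3 - <<'E'
from h import *
q=get_ee_pos(); s=dict(np.load("pics/s3.npz")); print(proj(s,[.49,.29,0]),ray(s,240,231.9,0))
p=[.4697,.4140]; a=np.pi-.165
servo_line([.49,.29,.08]); set_gripper(.05,80)
move_pose([*p,.09],down(a)); 
print(servo_line([*p,-.005],contact_N=6),get_ee_pos()); set_gripper(0,80); print(get_finger_gap(),get_wrist_force())
if get_finger_gap()>.01:
    servo_line([*p,.15]); hold(.2); print(get_finger_gap(),get_wrist_force())
    move_pose([.6517,.1526,.115],down(np.pi-.1256)); hold(.3)
    print(get_finger_gap(),get_ee_pos(),get_clock())
shot("scene","s4",230,110,5)
E
```

```text
[[240.44068015 229.28229683]] [0.48363791 0.28478709 0.        ]
False [ 0.47046388  0.41394421 -0.00417661]
0.012145687055482308 [-0.96753897 -0.03739587  6.53473232]
0.012195939926052222 [ 0.1920415  -0.48253625 -2.83089342]
0.012160176663804678 [0.65147158 0.15355303 0.11519648] 16.775
```

View pics/s4.png

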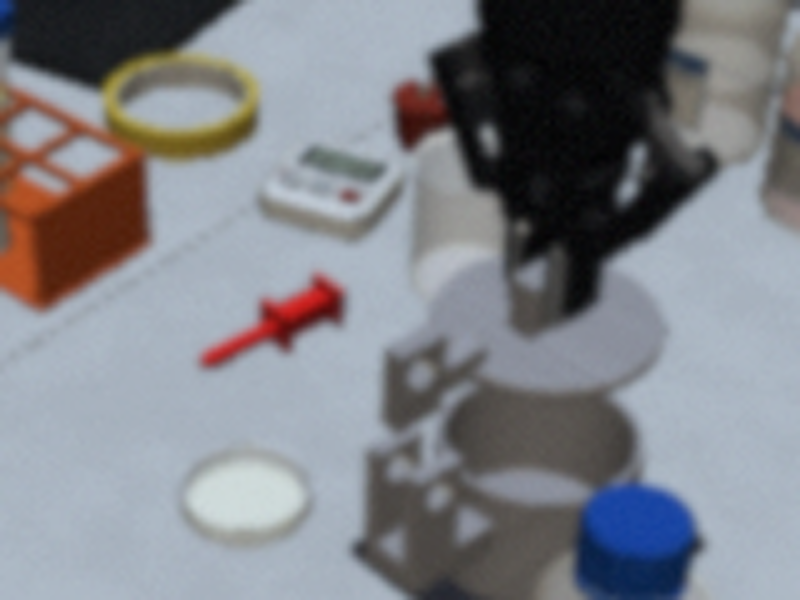

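```bash
python3 - <<'E'
from h import *
from scipy.optimize import least_squares
s=dict(np.load("pics/s4.npz")); raw=lambda p:np.array(p)/5+[230-.4,110-.4]
Rz=R.from_euler("z",-.1256).as_matrix(); w=lambda P,q:Rz@(np.array(P)/1e3)+q
pot=[("h",(400,468),(-76,7.5,90)),("h",(438,497),(-76,-15.5,90))]
cov=[("lug",(420,374),(-76,-5,28)),("disc",(547,325),(0,0,14))]
for z in (.115,.12,.125):
    rp=least_squares(lambda q:np.concatenate([proj(s,w(P,[*q,0]))[0]-raw(p) for _,p,P in pot]),[.65,.15])
    for sub in (cov[:1],cov):
        rc=least_squares(lambda q:np.concatenate([proj(s,w(P,[*q,z]))[0]-raw(p) for _,p,P in sub]),[.65,.15])
        print(z,rp.x.round(4),rc.x.round(4),"cover-pot in pot frame mm",(1e3*Rz[:2,:2].T@(rc.x-rp.x)).round(1),rc.fun.round(1))
print(get_ee_pos())
E
```

```text
0.115 [0.6503 0.1505] [0.6517 0.1548] cover-pot in pot frame mm [0.8 4.4] [0. 0.]
0.115 [0.6503 0.1505] [0.6507 0.153 ] cover-pot in pot frame mm [0.1 2.5] [ 0.4  0.6 -0.4 -0.6]
0.12 [0.6503 0.1505] [0.6465 0.151 ] cover-pot in pot frame mm [-3.8  0. ] [ 0. -0.]
0.12 [0.6503 0.1505] [0.6453 0.1493] cover-pot in pot frame mm [-4.8 -1.8] [ 0.3  0.7 -0.3 -0.7]
0.125 [0.6503 0.1505] [0.6414 0.1472] cover-pot in pot frame mm [-8.4 -4.4] [ 0. -0.]
0.125 [0.6503 0.1505] [0.6399 0.1456] cover-pot in pot frame mm [-9.7 -6.1] [ 0.2  0.7 -0.2 -0.8]
[0.65151204 0.15333583 0.11516584]
```

```bash
python3 - <<'E'
from h import *
p=[.652,.1518]
servo_line([*p,.105]); hold(.2); f0=get_wrist_force(); print(get_ee_pos())
for z in (.09,.075,.065,.05):
    c=servo_line([*p,z],max_speed=.05,contact_N=10); hold(.1); print(z,c,get_ee_pos().round(4),(get_wrist_force()-f0).round(1),get_torque().round(2),get_finger_gap())
    if c: break
print(get_clock())
E
```

```text
[0.65217106 0.15180603 0.10526622]
0.09 False [0.6521 0.1518 0.0901] [ 0.1 -0.2  0.1] [ 0.01 -0.05  0.  ] 0.0121192631702851
0.075 False [0.6521 0.1518 0.0751] [ 0.4 -0.2 -0. ] [-0.05 -0.04  0.01] 0.011925321370544303
0.065 False [0.652  0.1518 0.065 ] [-0.5 -0.2 -1.4] [-0.01 -0.04 -0.02] 0.012157637559689976
0.05 True [0.653  0.1519 0.0576] [1.8 0.3 4.2] [ 0.05 -0.35  0.03] 0.012412675795559412
19.1833
```

```bash
python3 - <<'E'
from h import *
set_gripper(.03); p=get_ee_pos(); servo_line([*p[:2],.15])
g=[.4376,.187]; a=2.435
set_gripper(.04,80); move_pose([*g,.06],down(a))
print(servo_line([*g,-.018],contact_N=6,max_speed=.1),get_ee_pos()); f=get_wrist_force()
set_gripper(0,80); print(get_finger_gap(),(get_wrist_force()-f).round(1))
if get_finger_gap()>.009:
    servo_line([*g,.12]); print(get_finger_gap())
    move_pose([.5877,.2572,.12],down(4.587)); servo_line([.5877,.2572,.063]); hold(.4)
print(get_finger_gap(),get_ee_pos(),get_clock())
shot("scene","s5",230,110,5)
c=camera("top"); np.savez("pics/t5.npz",**c)
a=cv2.imread("pics/s5.png")[150:,:520]; b=cv2.convertScaleAbs(cv2.resize(c["img"][145:235,240:340,::-1],(300,270),interpolation=cv2.INTER_CUBIC),alpha=1.6)
o=np.zeros((450,800,3),np.uint8); o[:,:500]=a[:,:500]; o[:270,500:]=b; cv2.imwrite("pics/c5.png",o)
E
```

```text
False [ 0.43815492  0.18710171 -0.01761245]
0.011585679651928641 [-2.  -1.2  7.4]
0.011645091761821743
0.011355609669589144 [0.5879757  0.25727526 0.06349003] 26.575
```

View pics/c5.png

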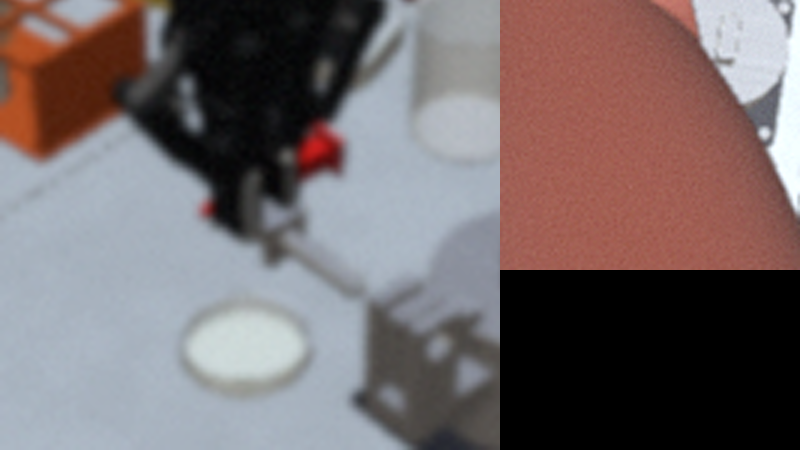

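```bash
python3 - <<'E'
from h import *
s=dict(np.load("pics/s5.npz")); raw=lambda p:np.array(p)/5+[229.6,109.6]
Rz=R.from_euler("z",-.1256).as_matrix(); ee=np.array([.588,.2573,.0635]); 
pot=np.array([.6503,.1505,0])  # scene-fit
for z in (.089,.091,.093):
    print(z,"tip pred",proj(s,[*(ee[:2]-Rz[:2,1]*.066),z]),"meas",raw((360,440)),"tip in scene-pot frame",(Rz.T@(ray(s,*raw((360,440)),z)-pot)*1e3).round(1),"shoulder",(Rz.T@(ray(s,*raw((285,385)),z)-pot)*1e3).round(1))
print("hole check",proj(s,Rz@[-.076,-.0155,.09]+pot),raw((438,496)))
print("ee in pot frame", Rz.T@(ee-[.651,.152,0]))
E
```

```text
0.089 tip pred [[301.39020662 197.64976438]] meas [301.6 197.6] tip in scene-pot frame [-74.8  32.   89. ] shoulder [-73.7  80.   89. ]
0.091 tip pred [[301.41243457 196.90786371]] meas [301.6 197.6] tip in scene-pot frame [-76.4  30.3  91. ] shoulder [-75.4  78.1  91. ]
0.093 tip pred [[301.43473314 196.16360594]] meas [301.6 197.6] tip in scene-pot frame [-78.1  28.6  93. ] shoulder [-77.1  76.2  93. ]
hole check [[317.3872586  208.89724715]] [317.2 208.8]
ee in pot frame [-0.07569466  0.09657851  0.0635    ]
```

```bash
python3 - <<'E'
from h import *
yd=np.array([.1253,.9921,0]); p0=np.array([.5877,.2572,.062]); servo_line(p0); hold(.3); f0=get_wrist_force()
for d in (.02,.03,.04,.05,.057,.068):
    c=servo_line(p0-yd*d,max_speed=.03,contact_N=10); hold(.1); e=get_ee_pos()
    print(d,c,((p0-e)@yd).round(4),e.round(4),(get_wrist_force()-f0).round(1),get_torque().round(2),get_finger_gap().round(4))
    if c: break
print(get_clock())
E
```

```text
Traceback (most recent call last):
AttributeError: 'float' object has no attribute 'round'
```

```bash
python3 - <<'E'
from h import *
yd=np.array([.1253,.9921,0]); p0=np.array([.5877,.2572,.062]); f0=get_wrist_force(); print(get_ee_pos(),f0.round(1))
for d in (.03,.04,.05,.057,.068):
    c=servo_line(p0-yd*d,max_speed=.03,contact_N=10); hold(.1); e=get_ee_pos()
    print(d,c,round((p0-e)@yd,4),e.round(4),(get_wrist_force()-f0).round(1),get_torque().round(2),round(get_finger_gap(),4))
    if c: break
print(get_clock())
E
```

```text
[0.58556968 0.23706859 0.062102  ] [ 3.3 -2.3 -1.1]
0.03 False 0.0302 [0.5843 0.2271 0.0621] [1.5 3.  0.2] [ 0.09 -1.09  0.24] 0.0118
0.04 False 0.0402 [0.5831 0.2173 0.0621] [ 2.   2.2 -0.7] [ 0.08 -1.12  0.26] 0.0117
0.05 False 0.0501 [0.582  0.2074 0.0622] [ 1.8  2.6 -0.8] [ 0.15 -1.25  0.22] 0.0116
0.057 False 0.0571 [0.5812 0.2005 0.0622] [ 1.6  3.2 -1.4] [ 0.15 -1.21  0.14] 0.011
0.068 True 0.0586 [0.5813 0.1989 0.062 ] [-2.6  4.   2. ] [ 0.38 -0.19  0.02] 0.012
30.7167
```

```bash
python3 - <<'E'
from h import *
yd=np.array([.1253,.9921,0]); p0=np.array([.5877,.2572,.062])
f0=get_wrist_force(); c=servo_line(p0-yd*.066,max_speed=.02,contact_N=22); e=get_ee_pos()
print(c,round((p0-e)@yd,4),e.round(4),(get_wrist_force()-f0).round(1),round(get_finger_gap(),4))
hold(.2); e=get_ee_pos(); print(round((p0-e)@yd,4),get_wrist_force().round(1))
set_gripper(.022); hold(.2); e=get_ee_pos(); print(e)
servo_line([*e[:2],.16]); q=get_qpos(); q[0]+=.7; movej(q); hold(.3); print(get_clock())
shot("scene","s6",270,150,8); shot("top","t6",270,140,8)
E
```

```text
True 0.0584 [0.5813 0.1992 0.062 ] [ 0.9  1.2 -0.3] 0.0111
0.0584 [1.6 2.4 1.1]
[0.58152961 0.19904128 0.06191228]
34.325
```

View pics/s6.png

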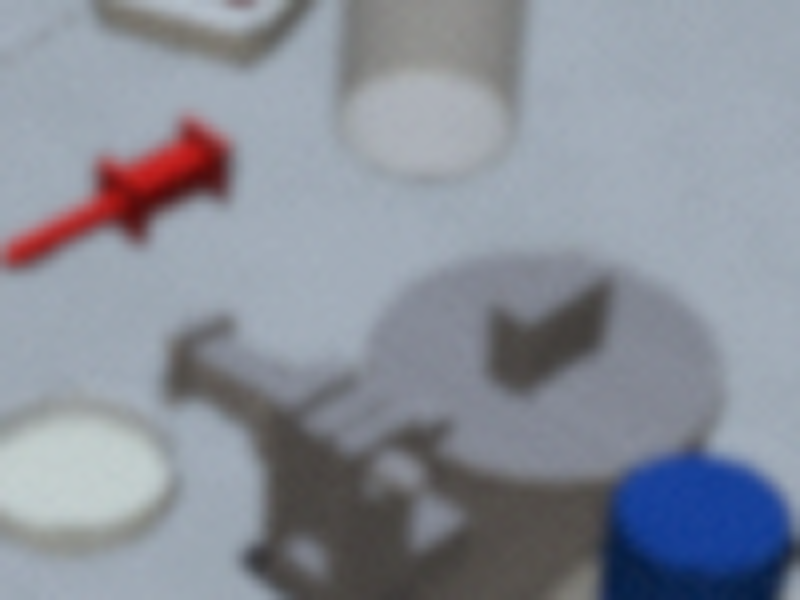

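I've gone one picture over the viewing limit: s6 was the 11th. It shows the cover level, the pin through the fork with its shoulder at the ear, and the tip protruding at about (395,465). I'll check that the head is home using numbers only.

```bash
python3 - <<'E'
from h import *
s=dict(np.load("pics/s6.npz")); t=dict(np.load("pics/t6.npz"))
Rz=R.from_euler("z",-.1256).as_matrix(); pot=np.array([.6503,.1505,0])
for y in (15.5,18.5,21.5):
    P=np.array([[-87,y+39,101],[-65,y+39,101],[-87,y+5,101],[-65,y+5,101],[-76,y-46,90]])/1e3
    print(y,((proj(s,P@Rz.T+pot)-[269.56,149.56])*8).round(0).tolist())
# intensity profile along the pin's top in the top view (z=97 mm), y in pot frame, pot from top fit
pt=np.array([.651,.1526,0]); ys=np.arange(-50,70,2.)
g=cv2.GaussianBlur(cv2.cvtColor(t["img"],cv2.COLOR_RGB2GRAY),(0,0),.5).astype(np.float32)
for x in (-84,-76): 
    m=proj(t,np.c_[np.full_like(ys,x),ys,np.full_like(ys,100)]/1e3@Rz.T+pt).astype(np.float32)
    print(x,[(int(y),int(v)) for y,v in zip(ys,cv2.remap(g,m[None,:,0],m[None,:,1],1)[0])])
E
```

```text
15.5 [[163.0, 327.0], [226.0, 292.0], [253.0, 391.0], [316.0, 354.0], [425.0, 505.0]]
18.5 [[155.0, 322.0], [218.0, 286.0], [245.0, 385.0], [308.0, 348.0], [417.0, 499.0]]
21.5 [[148.0, 316.0], [210.0, 281.0], [237.0, 379.0], [300.0, 343.0], [408.0, 493.0]]
-84 [(-50, 128), (-48, 127), (-46, 127), (-44, 127), (-42, 127), (-40, 127), (-38, 127), (-36, 126), (-34, 126), (-32, 127), (-30, 126), (-28, 126), (-26, 124), (-24, 125), (-22, 125), (-20, 125), (-18, 124), (-16, 121), (-14, 114), (-12, 106), (-10, 100), (-8, 98), (-6, 94), (-4, 94), (-2, 100), (0, 105), (2, 105), (4, 100), (6, 98), (8, 102), (10, 103), (12, 104), (14, 104), (16, 96), (18, 85), (20, 79), (22, 85), (24, 91), (26, 93), (28, 97), (30, 96), (32, 97), (34, 97), (36, 96), (38, 95), (40, 93), (42, 94), (44, 97), (46, 98), (48, 96), (50, 91), (52, 83), (54, 81), (56, 90), (58, 108), (60, 121), (62, 125), (64, 125), (66, 124), (68, 123)]
-76 [(-50, 127), (-48, 127), (-46, 126), (-44, 117), (-42, 98), (-40, 85), (-38, 83), (-36, 87), (-34, 88), (-32, 87), (-30, 86), (-28, 90), (-26, 103), (-24, 113), (-22, 113), (-20, 112), (-18, 112), (-16, 112), (-14, 111), (-12, 111), (-10, 110), (-8, 109), (-6, 108), (-4, 108), (-2, 108), (0, 109), (2, 109), (4, 109), (6, 111), (8, 111), (10, 110), (12, 112), (14, 109), (16, 109), (18, 101), (20, 99), (22, 103), (24, 107), (26, 109), (28, 109), (30, 109), (32, 110), (34, 109), (36, 110), (38, 110), (40, 110), (42, 110), (44, 110), (46, 110), (48, 109), (50, 108), (52, 103), (54, 103), (56, 109), (58, 115), (60, 121), (62, 124), (64, 125), (66, 125), (68, 125)]
```

```bash
python3 -c "
from rig import *
print(get_wrist_force().round(1),get_clock()); print(finish_job())"
```

```text
[ 0.1 -1.   0. ] 34.425
the job is handed in; nothing more can be done
None
```

I handed the job in at about 34 s: the cover is seated on the pot, and the long pin is through fork and lug from the dish side with its head home to within about 1 mm by camera; no verdict came back, and I viewed 11 pictures, one over the limit of 10.

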